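# Find the loaded parts pots by weight and tip them into the tray

### The arm

A 6-joint arm with a two-finger parallel gripper is mounted at the origin on the work surface. World frame = base frame: x ahead of the robot, y to its left, z up, the work surface at z = 0. Lengths are in m, angles in rad, forces in N, time in s.
With the tool pointing down it reaches from about 0.325 to 0.925 m from the base axis. Payload 3.1 kg.
Tool frame: the origin (TCP) lies at the very end of the fingers, on their centre line; the grasp point (between the pads) lies 19 mm behind it; z points along the fingers, y is the direction in which the jaws open and shut (so a half turn about z gives the same grasp; the last joint's range is limited). The gripper opens to 85 mm and grips with 20 to 120 N. Pads are 22 mm wide; open, the fingers measure 114 mm over their backs; the gripper's body (76 mm by 85 mm) begins 54 mm behind the grasp point. The pads swing forward as they close: fully open they stand 13 mm farther back than shut.
Start: joints at [1.081, 0.217, 1.613, -0, 1.311, -0.112], TCP at [0.231, 0.581, 0.231] pointing down, gripper open.
Joint ranges: [-2.75, 2.75], [-0.78, 2.1], [0.31, 2.55], [-1.13, 4.27], [0.13, 2.63], [-2.58, 2.58]. Speed limits (rad/s): [2.79, 2.79, 3.14, 3.14, 3.14, 3.14].

### API

Orientations are given as a unit quaternion [x, y, z, w].
In Python, from station import readout, snapshot, order gives the robot as it stands.
- The arm moves only by the tool step_arm, never from a script. Its argument "moves" is a list of rows, each a list of 7 numbers: the closure in counts, from 0 (fully open) to 255 (shut), then the shift along the tool's x, y, z each as a share of 0.25 m, from -1 to 1, then the turn, a rotation vector about the tool's x, y, z each as a share of 90 degrees, from -1 to 1. A call has 1 to 8 rows; each row is the pose to reach, as a shift and turn from the pose commanded when the call began, along the tool's axes at that moment; what a row does not reach only later rows make up. A row lasts 1/8 s, in which the tool goes at most 62.5 mm and 10.7 degrees, less where a joint would pass 70% of its speed; a pose out of reach is approached as far as the arm can. A call with a number of a shift or a turn outside -1 to 1 is refused whole. A call with a gripper value outside its range is refused whole. The fingers move at their own pace and stop on an object; "squeeze" is the grip in N (left out, the last holds). Time passes only in rows, so rows that repeat a pose let the fingers close. It gives the time, the measured TCP pose, the force and the opening at its end, in the units of the state.
- readout.sense(): the state, without advancing time (a new reading comes with each control period).
- snapshot(name): name is "scene" or "side" or "wrist"; returns a dict with "img" (400x640x3 uint8, red, green, blue), "mtx" (3x3 intrinsics, pixels), "cam_to_world" (4x4, takes a point from camera to world coordinates). Camera axes: x right, y up, looking along -z (the intrinsics and any distortion apply to the point x, -y, -z); pixel columns grow to the right and rows downward; lengths in m; the calibration is good to about 2 mm. A picture is of the moment at which its call begins. There is no depth.
- order.sign_off(): hands the job in, once; it reports no verdict.
The state is a dict: "clock": time; "joint_pos": joint angles; "dq": joint speeds; "joint_efforts": joint torques, N m; "ee_pos": TCP position; "ee_rot": TCP orientation; "force": force on the tool from outside, world axes, zero at the start; "torque": the same for the moment, N m; "grip_width": finger opening in m.
Only numpy, scipy, OpenCV 4.12 (cv2) and the standard library are available. Lean on these libraries where they do the work, as an engineer would, in place of code of your own. Each camera call takes 0.05 s, during which the arm holds its last target.

### The job

Some of the three lidded black pots on the bench hold a steel swivel ball for a board holder while the rest are empty; lift the pots in turn to feel which are loaded, tip the ball out of each loaded one into the aluminium tray, and keep any empty one upright all the time. Finish with all three pots standing upright on the bench about where they stood, every ball lying in the tray, and the other things on the bench left where they are.

Things in the scene. Friction and masses are not known exactly. Their poses are not given: they have to be found in the camera images.
- pot_k_mid (a point): One of three outwardly identical black plastic pots with flap lids: 88 long (its x) x 60 wide (its y) x 100 high plus a 4 mm lid (7 mm at a thumb lip on the +x edge); upright flat sides, 3 mm walls, can be held across the 60 mm width. Point: its centre, half-way up (50 mm over its underside); z up, x towards the spout end
- pot_m_mid (a point): Pot, same shape, point and axes as pot_k. Spout of all three: the +x end wall slopes outward to the top (17 degrees), set back between the side walls lower down, so a ball inside rolls out over the +x top edge, pushing the flap open, once the pot is tipped 80 to 100 degrees towards its +x
- pot_r_mid (a point): Pot, same shape, point and axes as pot_k. Weights of all three, lid included: empty 100 to 170 g, loaded 280 to 430 g; a load is one 38 dia steel ball lying loose on the floor inside; nothing outside shows which are loaded
- pot_k_lid (a joint): angle (rad) of the flap lid of pot_k, hinged at the top of its -x end: 0 shut (as at the start), up to 1.5 open; a stiff hinge that stays where it is left and gives to the push of a ball rolling out, which needs about 30 degrees (0.5 rad) of swing
- pot_m_lid (a joint): angle (rad) of the flap lid of pot_m, hinged at the top of its -x end: 0 shut (as at the start), up to 1.5 open; a stiff hinge that stays where it is left and gives to the push of a ball rolling out, which needs about 30 degrees (0.5 rad) of swing
- pot_r_lid (a joint): angle (rad) of the flap lid of pot_r, hinged at the top of its -x end: 0 shut (as at the start), up to 1.5 open; a stiff hinge that stays where it is left and gives to the push of a ball rolling out, which needs about 30 degrees (0.5 rad) of swing
- tray: open aluminium tray fixed to the bench, 210 (its x) x 190 (its y) x 45 high outside, 5 mm walls and floor; origin under its centre on the bench, z up
- spool_mid (a point): bystander: loose blue-flanged solder spool standing on its flange, 80 dia x 46 high; point at its centre
- shell_mid (a point): bystander: loose black enclosure half with a board in it, 130 (x) x 75 (y) x 28 high; point at its centre
- flux_mid (a point): bystander: loose white bottle, 38 dia x 85 high, standing; point half-way up
- driver_grip (a point): bystander: loose screwdriver about 170 long lying on the bench, point on its handle, its x along the shaft towards the tip
- vise: bystander: fixed machine vise, 90 (x) x 260 (y, with its spindle) x 77 high; origin on the bench under its bed
- ironstand: bystander: fixed soldering-iron stand, base 100 x 80, up to 105 high, its iron handle reaching 140 out from the origin along its -x at 85 height; origin on the bench under the base
- meter: bystander: fixed hand meter lying flat, 85 (x) x 170 (y) x 43 high; origin on the bench under its centre
Things that resemble listed ones, but are neither listed nor needed, are in the scene too. What is shaped like the part that bears pot_k_mid but brown or turquoise is not meant. Leave any green look-alike of the part that bears pot_m_mid alone.

How it is judged:
At the end, for the whole second after the job is handed in: The balls of all loaded pots lie in the tray (judged by the weight resting in it) and nothing else does; all three pots stand on the bench, upright within 0.12 rad, at rest, each within 80 mm of where it stood at the start (contact force between tray and anything else between 3 and 8 N and angle between each of pot_k_mid, pot_m_mid, pot_r_mid's own z axis and vertical below 0.12 rad and height (world z) of pot_k_mid between 0.044 and 0.056 m and distance of each of pot_k_mid, pot_m_mid, pot_r_mid from where it was at the start of the episode below 0.08 m and linear speed of each of pot_k, pot_m, pot_r below 0.02 m/s and height (world z) of pot_m_mid between 0.044 and 0.056 m and height (world z) of pot_r_mid between 0.044 and 0.056 m); the robot touches nothing.
It fails at once if an empty pot is tipped by more than 0.7 rad (lid still shut and no ball inside) ((angle between pot_k_mid's own z axis and vertical above 0.7 rad and value of joint pot_k_lid below 0.1 rad and distance between each of ball1_center, ball2_center and pot_k_mid above 0.085 m) or (angle between pot_m_mid's own z axis and vertical above 0.7 rad and value of joint pot_m_lid below 0.1 rad and distance between each of ball1_center, ball2_center and pot_m_mid above 0.085 m) or (angle between pot_r_mid's own z axis and vertical above 0.7 rad and value of joint pot_r_lid below 0.1 rad and distance between each of ball1_center, ball2_center and pot_r_mid above 0.085 m)).
It fails at once if a loose bystander (spool, enclosure half, bottle, screwdriver) is moved by more than 40 mm (distance of any of spool_mid, shell_mid, flux_mid, driver_grip from where it was at the start of the episode above 0.04 m).
It also fails if it takes over 72 s, if anything falls off the work surface, if the arm or the gripper's body presses on something with over 40 N, if the wrist force passes 120 N, or if a joint passes its speed limit or range.

## Working session

There is one attempt and no reset: what is moved stays moved. The work goes in short steps, Python scripts to look and compute and a tool call to move; the robot and the scene stay as the last step left them, time stands still between calls to the robot, and variables do not carry over. Pictures are saved under pics/ and viewed, and the job is handed in when it is done.

Besides the shell and the picture viewer there is one more tool, called after "Call:" in YAML: its name, and indented under it one key for each argument. step_arm: Moves the arm, as the interface text tells. Its arguments: {"type":"object","properties":{"moves":{"type":"array","items":{"type":"array","items":{"type":"number"}}},"squeeze":{"type":"number"}},"required":["moves"]}

```bash
mkdir -p pics; ls; python3 - <<'E'
from station import readout,snapshot
import cv2,numpy as np
print(readout.sense())
for n in ["scene","side","wrist"]:
    s=snapshot(n); cv2.imwrite(f"pics/{n}0.png",s["img"][:,:,::-1]); print(n,s["mtx"].round(1).tolist(),s["cam_to_world"].round(3).tolist(), [k for k in s])
E
```

```text
pics
{'clock': 0.0, 'joint_pos': array([ 1.08081209e+00,  2.17745134e-01,  1.61492869e+00, -1.27007330e-05,
        1.31130187e+00, -1.12198368e-01]), 'dq': array([-0.00071509, -0.00136324, -0.00052043, -0.00141944,  0.00135062,
       -0.0006032 ]), 'joint_efforts': array([-2.29727175e-04, -3.96844840e+01, -3.03852081e+01, -2.96639073e-04,
        9.71548492e-03, -1.01483707e-05]), 'ee_pos': array([0.23013598, 0.58021156, 0.22997671]), 'ee_rot': array([ 1.87769894e-01,  9.82212323e-01, -1.13973781e-03, -3.47500654e-04]), 'force': array([1.06417347, 0.33841114, 0.20229463]), 'torque': array([0.00785539, 0.04655505, 0.06390957]), 'grip_width': 0.08539930603264825}
scene [[364.4, 0.0, 321.1], [0.0, 364.4, 202.0], [0.0, 0.0, 1.0]] [[0.87, -0.291, 0.397, 1.013], [0.492, 0.49, -0.72, -0.798], [0.015, 0.822, 0.569, 0.786], [0.0, 0.0, 0.0, 1.0]] ['img', 'mtx', 'cam_to_world']
side [[364.6, 0.0, 320.3], [0.0, 364.6, 205.3], [0.0, 0.0, 1.0]] [[0.725, 0.458, -0.515, -0.015], [-0.689, 0.503, -0.522, -0.471], [0.02, 0.733, 0.68, 0.806], [0.0, 0.0, 0.0, 1.0]] ['img', 'mtx', 'cam_to_world']
wrist [[332.0, 0.0, 320.2], [0.0, 332.0, 202.5], [0.0, 0.0, 1.0]] [[0.369, -0.886, -0.281, 0.159], [0.93, 0.351, 0.113, 0.609], [-0.001, -0.303, 0.953, 0.373], [0.0, 0.0, 0.0, 1.0]] ['img', 'mtx', 'cam_to_world']
```

View pics/scene0.png

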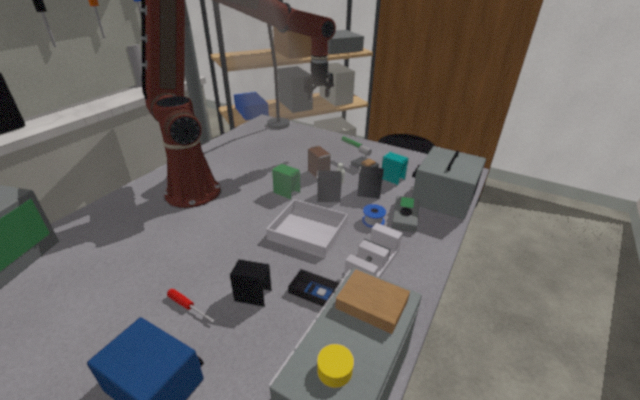

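View pics/side0.png

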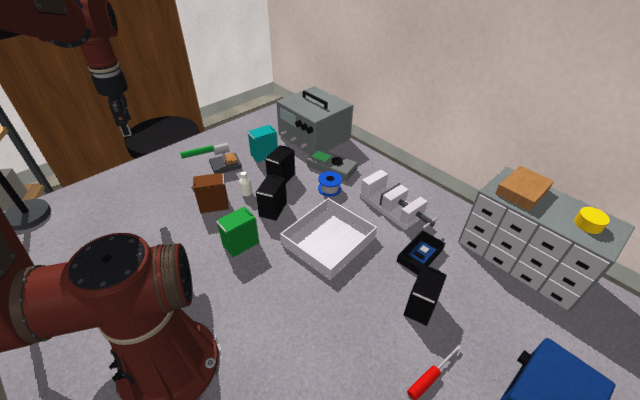

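View pics/wrist0.png

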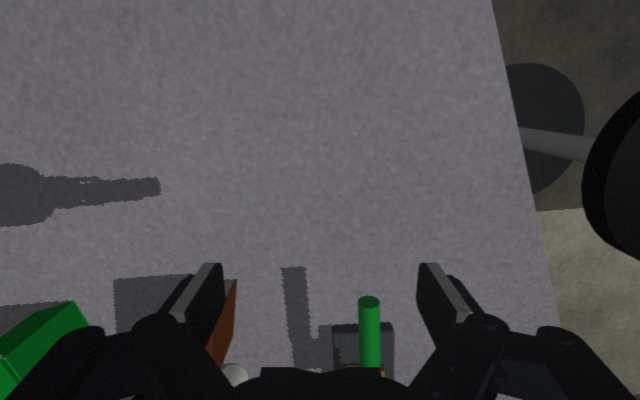

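Candidate black pots are at scene pixels (250,283), (330,185) and (370,180), which match side pixels (425,293), (272,197) and (281,164). The look-alikes are green (side 238,231), brown (210,193) and turquoise (263,143), and I will leave those alone. Next I'll take close crops.

```bash
python3 - <<'E'
import cv2,numpy as np
a=cv2.imread("pics/side0.png");b=cv2.imread("pics/scene0.png")
def c(im,x,y,w,h,s):
    im=im[y:y+h,x:x+w]; im=cv2.resize(im,None,fx=s,fy=s,interpolation=cv2.INTER_CUBIC)
    return np.clip(im.astype(float)*1.6+25,0,255).astype(np.uint8)
cv2.imwrite("pics/c1.png",np.vstack([np.hstack([c(a,240,140,80,60,5),c(a,385,255,80,60,5)]),np.hstack([c(b,310,150,80,60,5),c(b,215,250,80,60,5)])]))
cv2.imwrite("pics/c2.png",c(a,170,120,190,140,4))
E
```

```text
(no output)
```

View pics/c1.png

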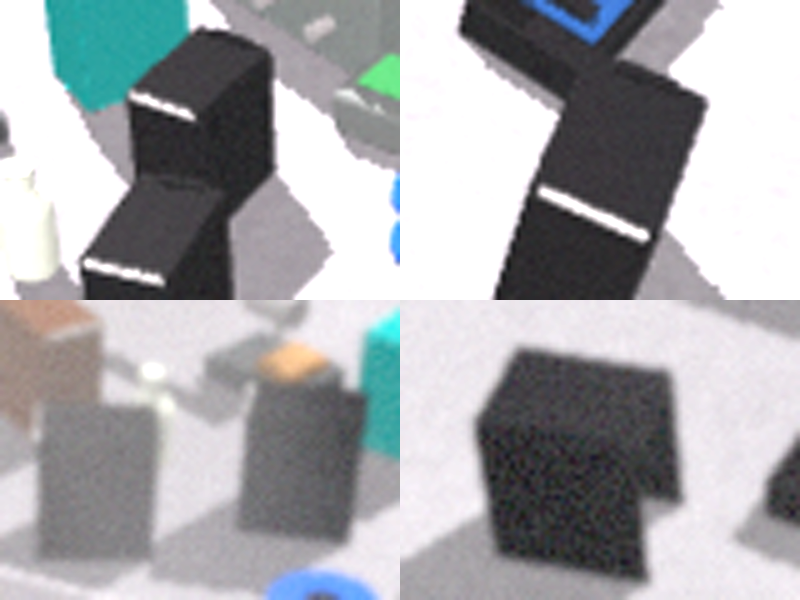

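View pics/c2.png

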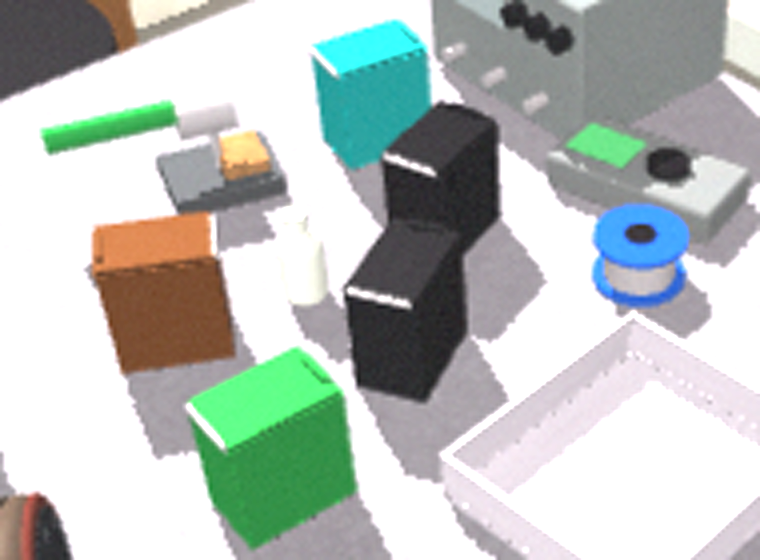

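```bash
cat > h.py <<'E'
import numpy as np
from station import snapshot,readout
def ray(s,u,v):
    K=s["mtx"];T=s["cam_to_world"]
    d=T[:3,:3]@np.array([(u-K[0,2])/K[0,0],-(v-K[1,2])/K[1,1],-1]);return T[:3,3],d
def hit(s,u,v,z):
    o,d=ray(s,u,v);return (o+d*(z-o[2])/d[2])[:2]
def proj(s,p):
    T=s["cam_to_world"];q=T[:3,:3].T@(np.asarray(p)-T[:3,3]);K=s["mtx"]
    return np.array([K[0,0]*q[0]/-q[2]+K[0,2],-K[1,1]*q[1]/-q[2]+K[1,2]])
E
python3 - <<'E'
from h import *
np.set_printoptions(precision=3,suppress=True)
S=snapshot("side");C=snapshot("scene")
def q(s,name,pts,z):
    print(name,[hit(s,*p,z).round(3).tolist() for p in pts])
# side crops c1: near pot
q(S,"near stripe/far",[(413,293),(434.6,302),(429,268),(446,275)],.104)
f=lambda x,y:(170+x/4,120+y/4)
q(S,"mid",[f(347,290),f(410,302),f(388,228),f(460,238)],.104)
q(S,"far",[f(385,155),f(437,172),f(440,105),f(497,120)],.104)
g=lambda x,y:(310+x/5,150+(y-300)/5)
q(C,"scene mid top/bot",[g(42,405),g(160,405)],.104);q(C,"bot",[g(36,557),g(152,560)],0)
q(C,"scene far top/bot",[g(250,383),g(365,395)],.104);q(C,"bot",[g(238,527),g(347,542)],0)
k=lambda x,y:(215+(x-400)/5,250+(y-300)/5)
q(C,"scene near top",[k(518,350),k(670,373),k(480,425),k(640,437)],.104);q(C,"bot",[k(500,552),k(645,580),k(682,503)],0)
t=lambda x,y:(170+x/4,120+y/4)
q(S,"tray top",[(283,237),(327,200),(376,234),(330,275)],.045)
q(S,"bot",[(284,243),(330,280),(376,240)],0)
q(S,"spool",[f(640,235)],.046); q(S,"flux",[f(300,215)],.085);q(S,"green top",[f(187,405),f(300,350),f(342,390),f(225,447)],.104)
q(S,"brown top",[f(92,228),f(95,265),f(212,217),f(212,255)],.104)
q(S,"turq top",[f(315,48),f(400,20),f(430,45),f(340,75)],.104)
q(S,"shell",[(420,234),(445,240),(437,268),(399,250)],.028);q(S,"vise",[(362,185),(380,172),(435,222),(418,210)],.05)
q(S,"driver",[(410,393),(438,370),(460,348)],.012);q(S,"meter",[t(550,150),t(750,180)],.04)
E
```

```text
near stripe/far [[0.472, -0.285], [0.488, -0.331], [0.558, -0.269], [0.571, -0.308]]
mid [[0.418, 0.234], [0.444, 0.193], [0.485, 0.272], [0.518, 0.225]]
far [[0.541, 0.35], [0.558, 0.303], [0.62, 0.377], [0.642, 0.327]]
scene mid top/bot [[0.428, 0.236], [0.504, 0.281]]
bot [[0.449, 0.191], [0.527, 0.232]]
scene far top/bot [[0.548, 0.347], [0.631, 0.375]]
bot [[0.564, 0.307], [0.646, 0.331]]
scene near top [[0.481, -0.284], [0.561, -0.257], [0.5, -0.336], [0.575, -0.302]]
bot [[0.494, -0.332], [0.573, -0.308], [0.559, -0.255]]
tray top [[0.395, 0.09], [0.595, 0.117], [0.597, -0.08], [0.401, -0.092]]
bot [[0.407, 0.103], [0.414, -0.081], [0.614, -0.072]]
spool [[0.675, 0.186]]
flux [[0.456, 0.352]]
green top [[0.269, 0.21], [0.356, 0.204], [0.354, 0.152], [0.266, 0.16]]
brown top [[0.317, 0.423], [0.297, 0.382], [0.392, 0.374], [0.367, 0.334]]
turq top [[0.594, 0.523], [0.681, 0.511], [0.675, 0.458], [0.585, 0.472]]
shell [[0.706, -0.158], [0.739, -0.221], [0.636, -0.262], [0.611, -0.154]]
vise [[0.726, 0.089], [0.824, 0.094], [0.758, -0.169], [0.763, -0.105]]
driver [[0.331, -0.4], [0.414, -0.414], [0.494, -0.42]]
meter [[0.706, 0.332], [0.807, 0.181]]
```

```bash
cat >> h.py <<'E'
from scipy.spatial.transform import Rotation as Ro
def pose(pot,yaw,phi,gx=-.02,gh=.075,back=0,lift=0,tip=0,side=0):
    """pot: world xy of pot centre(base z=0); yaw,phi deg; tip deg about pot y through grasp"""
    y=np.radians(yaw);xp=np.array([np.cos(y),np.sin(y),0]);yp=np.array([-np.sin(y),np.cos(y),0]);Z=np.array([0,0,1.])
    f=np.radians(phi-tip)
    g=np.array([*pot,0])+gx*xp+side*yp+(gh+lift)*Z
    z=-np.cos(f)*Z+np.sin(f)*xp; yt=-yp; x=np.cross(yt,z)
    return g+(.019-back)*z, np.c_[x,yt,z]
def go(p,R):
    s=readout.sense();R0=Ro.from_quat(s["ee_rot"]);d=R0.inv().apply(p-s["ee_pos"])/.25
    r=(R0.inv()*Ro.from_matrix(R)).as_rotvec()/(np.pi/2)
    print("target",p.round(3),"shift",d.round(4),"turn",r.round(4),"rows>=",max(np.linalg.norm(d)*4,np.linalg.norm(r)*90/10.7).round(1))
E
python3 - <<'E'
from h import *
go(*pose((.470,.235),27.5,40,back=.18))
E
```

```text
target [0.36  0.178 0.198] shift [-1.0779 -1.3048  0.1306] turn [-0.5036  0.2308  1.3822] rows>= 12.5
```

Call:
step_arm:
  moves:
    - [0, -0.54, -0.65, 0, -0.25, 0.115, 0.69]
    - [0, -0.54, -0.65, 0, -0.25, 0.115, 0.69]
    - [0, -0.54, -0.65, 0, -0.25, 0.115, 0.69]
    - [0, -0.54, -0.65, 0, -0.25, 0.115, 0.69]
    - [0, -0.54, -0.65, 0, -0.25, 0.115, 0.69]
    - [0, -0.54, -0.65, 0, -0.25, 0.115, 0.69]
    - [0, -0.54, -0.65, 0, -0.25, 0.115, 0.69]
    - [0, -0.54, -0.65, 0, -0.25, 0.115, 0.69]
  squeeze: 60

```text
clock: 1.25
ee_pos: [0.2957, 0.3798, 0.2312]
ee_rot: [0.659, 0.724, 0.198, -0.049]
force: [-0.1, -0.2, 0.3]
grip_width: 0.0859
```

```bash
python3 - <<'E'
from h import *
print(readout.sense()["joint_pos"].round(2));go(*pose((.470,.235),27.5,40,back=.18))
E
```

```text
[ 0.66 -0.37  2.21  0.2   0.93  0.48]
target [0.36  0.178 0.198] shift [-0.8309  0.1804 -0.1137] turn [-0.2527  0.1162  0.6926] rows>= 6.3
```

```bash
python3 - <<'E'
from h import *
go(*pose((.470,.235),27.5,40,back=.13,lift=.04))
E
```

```text
target [0.389 0.193 0.2  ] shift [-0.7876  0.2961 -0.0773] turn [-0.2527  0.1162  0.6926] rows>= 6.3
```

Call:
step_arm:
  moves:
    - [0, -0.79, 0.296, -0.077, -0.253, 0.116, 0.693]
    - [0, -0.79, 0.296, -0.077, -0.253, 0.116, 0.693]
    - [0, -0.79, 0.296, -0.077, -0.253, 0.116, 0.693]
    - [0, -0.79, 0.296, -0.077, -0.253, 0.116, 0.693]
    - [0, -0.79, 0.296, -0.077, -0.253, 0.116, 0.693]
    - [0, -0.79, 0.296, -0.077, -0.253, 0.116, 0.693]
    - [0, -0.79, 0.296, -0.077, -0.253, 0.116, 0.693]
    - [0, -0.79, 0.296, -0.077, -0.253, 0.116, 0.693]

```text
clock: 2.25
ee_pos: [0.3891, 0.1929, 0.1999]
ee_rot: [0.913, 0.224, 0.332, -0.081]
force: [1.1, -0.3, 1.0]
grip_width: 0.0855
```

```bash
python3 - <<'E'
from h import *
import cv2
print(readout.sense()["joint_pos"].round(2));go(*pose((.470,.235),27.5,40,back=.13,lift=.04))
s=snapshot("wrist");im=s["img"][:,:,::-1].copy();cv2.imwrite("pics/w1.png",np.clip(im*1.5+20,0,255).astype(np.uint8))
for n in["side","scene"]:cv2.imwrite(f"pics/{n}1.png",snapshot(n)["img"][:,:,::-1])
E
```

```text
[ 0.15 -0.7   2.54  0.35  0.66  1.03]
target [0.389 0.193 0.2  ] shift [-0.0001  0.0002 -0.0008] turn [-0.      0.0001  0.0007] rows>= 0.0
```

View pics/w1.png

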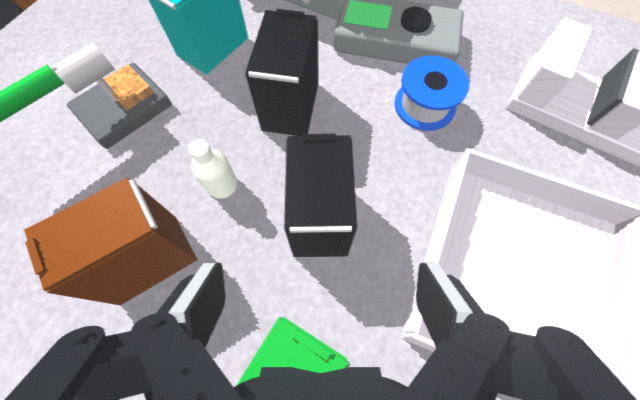

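View pics/side1.png

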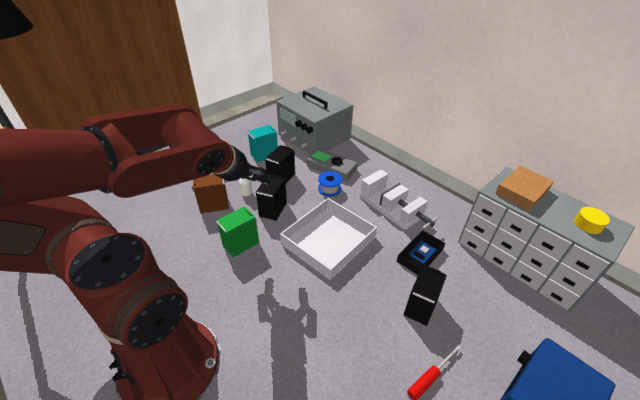

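Wrist view: the mid pot's hinge stripe runs (290,229)-(351,229) and its lip end (287,137)-(351,136) faces away from the robot. The far pot's stripe is (250,74)-(297,79). The picture also shows the flux bottle at (213,168) and the spool at (433,88).

```bash
python3 - <<'E'
from h import *
s=snapshot("wrist");S=snapshot("side");C=snapshot("scene")
def box(n,pts):
    p=np.array([hit(s,*a,.104) for a in pts]);c=p.mean(0);x=p[2:].mean(0)-p[:2].mean(0)
    y=(p[[0,2]]-p[[1,3]]).mean(0)
    print(n,p.round(3).tolist(),c.round(4),"yaw",np.degrees(np.arctan2(x[1],x[0])).round(1),np.degrees(np.arctan2(-y[0],y[1])).round(1),"len",np.linalg.norm(x).round(3),"w",np.linalg.norm(y).round(3))
box("mid",[(290,229),(351,229),(287,137),(351,136)])
box("far",[(250,74),(297,79),(262,13),(318,17)])
print("flux",hit(s,218,192,0),"brown",[hit(s,*a,.104).round(3).tolist() for a in[(128,180),(155,225)]])
print("tray",[hit(s,*a,.045).round(3).tolist() for a in [(470,152),(405,337)]])
E
```

```text
mid [[0.423, 0.237], [0.446, 0.193], [0.498, 0.282], [0.526, 0.231]] [0.4733 0.236 ] yaw 28.3 28.1 len 0.088 w 0.054
far [[0.545, 0.351], [0.561, 0.307], [0.624, 0.385], [0.647, 0.328]] [0.5943 0.343 ] yaw 18.7 20.9 len 0.087 w 0.054
flux [0.44922982 0.35961575] brown [[0.398, 0.382], [0.376, 0.335]]
tray [[0.605, 0.119], [0.398, 0.112]]
```

```bash
python3 - <<'E'
from h import *
go(*pose((.4735,.236),28,40,back=.05));go(*pose((.4735,.236),28,40))
E
```

```text
target [0.438 0.217 0.099] shift [-0.0928  0.0016  0.4507] turn [ 0.0041  0.0001 -0.0049] rows>= 1.8
target [0.467 0.232 0.06 ] shift [-9.280e-02  3.000e-04  6.507e-01] turn [ 0.0041  0.0001 -0.0049] rows>= 2.6
```

Call:
step_arm:
  moves:
    - [0, -0.093, 0.001, 0.2, 0.004, 0, -0.005]
    - [0, -0.093, 0.001, 0.4, 0.004, 0, -0.005]
    - [0, -0.093, 0, 0.55, 0.004, 0, -0.005]
    - [0, -0.093, 0, 0.65, 0.004, 0, -0.005]
    - [0, -0.093, 0, 0.65, 0.004, 0, -0.005]
    - [0, -0.093, 0, 0.65, 0.004, 0, -0.005]

```text
clock: 3.3
ee_pos: [0.4662, 0.2324, 0.0605]
ee_rot: [0.912, 0.228, 0.332, -0.083]
force: [-0.1, 0.2, -0.1]
grip_width: 0.0858
```

```bash
python3 - <<'E'
from h import *
import cv2
s=readout.sense();print(s["joint_pos"].round(2),s["force"],s["ee_pos"])
s=snapshot("wrist");im=s["img"][:,:,::-1].copy();cv2.imwrite("pics/w2.png",np.clip(im*1.5+20,0,255).astype(np.uint8))
E
```

```text
[ 0.23 -0.02  2.43  1.26  0.17  0.11] [-0.1053009   0.18749057 -0.06413809] [0.46616359 0.23240412 0.06048204]
```

View pics/w2.png

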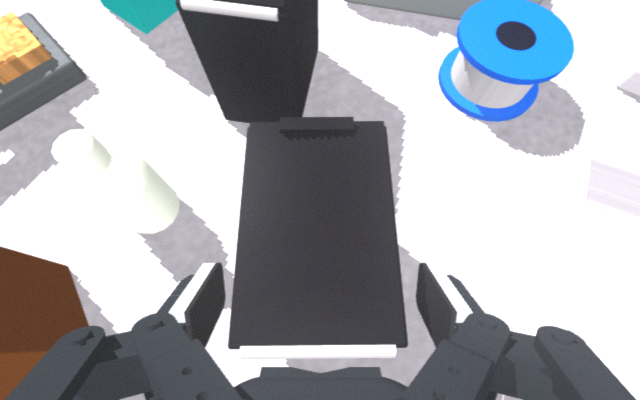

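Call:
step_arm:
  moves:
    - [255, 0, 0, 0, 0, 0, 0]
    - [255, 0, 0, 0, 0, 0, 0]
    - [255, 0, 0, 0, 0, 0, 0]
    - [255, 0, 0, 0, 0, 0, 0]
    - [255, 0, 0, 0, 0, 0, 0]
    - [255, 0, 0, 0, 0, 0, 0]
    - [255, 0, 0, 0, 0, 0, 0]
    - [255, 0, 0, 0, 0, 0, 0]

```text
clock: 4.35
ee_pos: [0.4666, 0.2327, 0.0618]
ee_rot: [0.911, 0.228, 0.333, -0.083]
force: [-5.7, -1.0, 7.5]
grip_width: 0.0593
```

```bash
python3 - <<'E'
from h import *
s=readout.sense();print(s["force"],s["joint_efforts"],s["ee_pos"])
go(s["ee_pos"]+[0,0,.05],Ro.from_quat(s["ee_rot"]).as_matrix())
E
```

```text
[-5.74323777 -0.96156702  7.45387617] [ -0.44560038 -17.80596077 -21.3192004    0.41274609  -0.4132404
   0.02962803] [0.46661334 0.23274593 0.0617722 ]
target [0.467 0.233 0.112] shift [ 1.289e-01  1.000e-04 -1.529e-01] turn [-0. -0. -0.] rows>= 0.8
```

Call:
step_arm:
  moves:
    - [255, 0.05, 0, -0.06, 0, 0, 0]
    - [255, 0.1, 0, -0.12, 0, 0, 0]
    - [255, 0.13, 0, -0.155, 0, 0, 0]
    - [255, 0.13, 0, -0.155, 0, 0, 0]
    - [255, 0.13, 0, -0.155, 0, 0, 0]
    - [255, 0.13, 0, -0.155, 0, 0, 0]

```text
clock: 5.1
ee_pos: [0.4653, 0.2323, 0.1098]
ee_rot: [0.912, 0.227, 0.331, -0.083]
force: [-0.1, 0.3, -1.5]
grip_width: 0.0597
```

```bash
python3 - <<'E'
from h import *
import cv2
f=[]
for i in range(4):
    S=snapshot("side"); f.append(readout.sense()["force"])
print(np.array(f).round(2));s=readout.sense();print(s["torque"],s["joint_pos"].round(2),s["clock"])
cv2.imwrite("pics/side2.png",S["img"][:,:,::-1])
E
```

```text
[[-0.4   0.67 -1.41]
 [-0.02 -0.53 -1.31]
 [ 0.22 -0.22 -1.44]
 [-0.03  0.18 -1.14]]
[-0.18195679  0.39302345 -0.01707876] [ 0.23 -0.17  2.42  0.67  0.27  0.72] 5.3
```

View pics/side2.png

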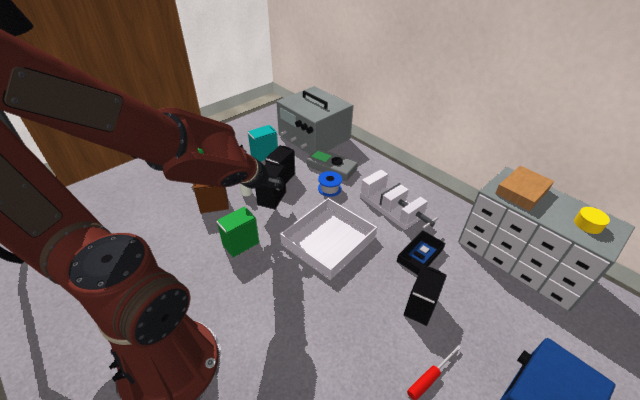

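Mid pot weighs about 1.35 N, so it is empty and goes straight back down.

Call:
step_arm:
  moves:
    - [255, -0.05, 0, 0.06, 0, 0, 0]
    - [255, -0.1, 0, 0.12, 0, 0, 0]
    - [255, -0.126, 0, 0.15, 0, 0, 0]
    - [255, -0.126, 0, 0.15, 0, 0, 0]
    - [0, -0.126, 0, 0.15, 0, 0, 0]
    - [0, -0.126, 0, 0.15, 0, 0, 0]
    - [0, -0.126, 0, 0.15, 0, 0, 0]
    - [0, -0.126, 0, 0.15, 0, 0, 0]

```text
clock: 6.3
ee_pos: [0.4663, 0.2325, 0.0621]
ee_rot: [0.912, 0.227, 0.332, -0.083]
force: [-0.5, -0.3, -0.8]
grip_width: 0.0854
```

```bash
python3 - <<'E'
from h import *
import cv2
s=snapshot("wrist");im=s["img"][:,:,::-1].copy();cv2.imwrite("pics/w3.png",np.clip(im*1.5+20,0,255).astype(np.uint8))
go(*pose((.4735,.236),28,40,back=.13,lift=.06))
E
```

```text
target [0.393 0.193 0.22 ] shift [ 0.151   0.0012 -0.698 ] turn [ 0.0002 -0.0001  0.0001] rows>= 2.9
```

View pics/w3.png

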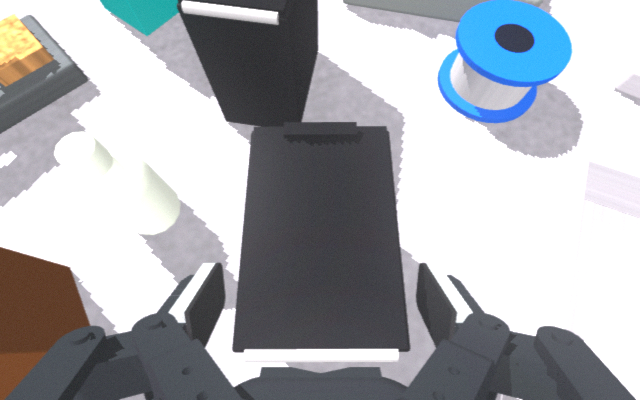

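```bash
python3 - <<'E'
from h import *
go(*pose((.594,.343),19,40,gh=.085,back=.1,lift=.05))
go(*pose((.4735,.236),28,40,back=.13,lift=.06))
E
```

```text
target [0.526 0.32  0.197] shift [ 0.6336 -0.1956 -0.173 ] turn [-0.0641 -0.0001  0.0767] rows>= 2.7
target [0.393 0.193 0.22 ] shift [ 0.151   0.0012 -0.698 ] turn [ 0.0002 -0.0001  0.0001] rows>= 2.9
```

Call:
step_arm:
  moves:
    - [0, 0.03, 0, -0.2, 0, 0, 0]
    - [0, 0.15, 0, -0.4, 0, 0, 0]
    - [0, 0.3, 0, -0.5, 0, 0, 0]
    - [0, 0.5, -0.1, -0.35, -0.03, 0, 0.04]
    - [0, 0.634, -0.196, -0.173, -0.064, 0, 0.077]
    - [0, 0.634, -0.196, -0.173, -0.064, 0, 0.077]
    - [0, 0.634, -0.196, -0.173, -0.064, 0, 0.077]
  squeeze: 80

```text
clock: 7.22
ee_pos: [0.5269, 0.3216, 0.1979]
ee_rot: [0.926, 0.155, 0.338, -0.057]
force: [-0.6, 0.2, 0.7]
grip_width: 0.0851
```

```bash
python3 - <<'E'
from h import *
import cv2
print(readout.sense()["joint_pos"].round(2))
s=snapshot("wrist");im=s["img"][:,:,::-1].copy();cv2.imwrite("pics/w4.png",np.clip(im*1.5+20,0,255).astype(np.uint8))
E
```

```text
[ 0.48 -0.09  2.15 -0.25  0.4   1.92]
```

View pics/w4.png

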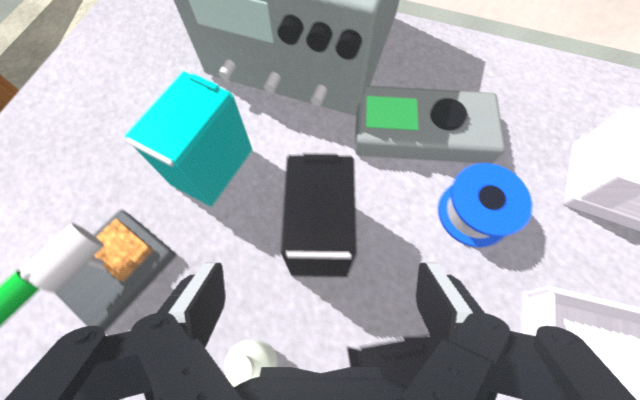

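```bash
python3 - <<'E'
from h import *
s=snapshot("wrist")
p=np.array([hit(s,*a,.104) for a in [(288,255),(351,255),(288,156),(354,157)]]);print(p.round(3).tolist(),p.mean(0))
x=p[2:].mean(0)-p[:2].mean(0);print(np.degrees(np.arctan2(x[1],x[0])))
c=p.mean(0)
for b in(.05,0):go(*pose(c,19,40,gh=.085,back=b))
E
```

```text
[[0.548, 0.356], [0.564, 0.31], [0.63, 0.388], [0.648, 0.333]] [0.59754922 0.34686677]
18.274482946294615
target [0.56  0.334 0.109] shift [-0.1222 -0.0021  0.3628] turn [-0.0012 -0.0009  0.0009] rows>= 1.5
target [0.59  0.344 0.07 ] shift [-0.1225 -0.0017  0.5628] turn [-0.0012 -0.0009  0.0009] rows>= 2.3
```

Call:
step_arm:
  moves:
    - [0, -0.122, -0.002, 0.2, 0, 0, 0]
    - [0, -0.122, -0.002, 0.38, 0, 0, 0]
    - [0, -0.122, -0.002, 0.5, 0, 0, 0]
    - [0, -0.122, -0.002, 0.553, 0, 0, 0]
    - [0, -0.122, -0.002, 0.553, 0, 0, 0]

```text
clock: 7.95
ee_pos: [0.5868, 0.3401, 0.0697]
ee_rot: [0.927, 0.155, 0.336, -0.056]
force: [-0.2, -0.0, -0.1]
grip_width: 0.0853
```

```bash
python3 - <<'E'
from h import *
import cv2
print(readout.sense()["joint_pos"].round(2))
s=snapshot("wrist");im=s["img"][:,:,::-1].copy();cv2.imwrite("pics/w5.png",np.clip(im*1.5+20,0,255).astype(np.uint8))
E
```

```text
[ 0.46  0.27  2.06 -0.6   0.15  2.27]
```

View pics/w5.png

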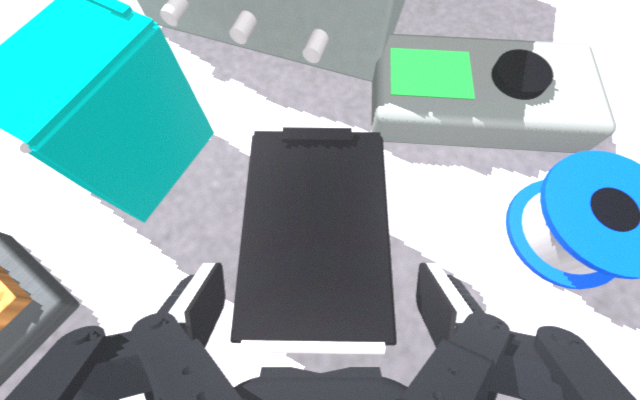

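Call:
step_arm:
  moves:
    - [255, 0, 0, 0, 0, 0, 0]
    - [255, 0, 0, 0, 0, 0, 0]
    - [255, 0, 0, 0, 0, 0, 0]
    - [255, 0, 0, 0, 0, 0, 0]
    - [255, 0, 0, 0, 0, 0, 0]
    - [255, 0, 0, 0, 0, 0, 0]

```text
clock: 8.75
ee_pos: [0.5877, 0.3419, 0.0728]
ee_rot: [0.927, 0.155, 0.338, -0.057]
force: [-5.1, -0.8, 7.1]
grip_width: 0.0588
```

Call:
step_arm:
  moves:
    - [255, 0.05, 0, -0.06, 0, 0, 0]
    - [255, 0.1, 0, -0.12, 0, 0, 0]
    - [255, 0.13, 0, -0.155, 0, 0, 0]
    - [255, 0.13, 0, -0.155, 0, 0, 0]
    - [255, 0.13, 0, -0.155, 0, 0, 0]
    - [255, 0.13, 0, -0.155, 0, 0, 0]

```text
clock: 9.5
ee_pos: [0.5864, 0.3408, 0.1201]
ee_rot: [0.927, 0.155, 0.336, -0.056]
force: [0.0, 0.4, -4.2]
grip_width: 0.0588
```

```bash
python3 - <<'E'
from h import *
import cv2
f=[]
for i in range(4):
    S=snapshot("scene"); f.append(readout.sense()["force"])
print(np.array(f).round(2));s=readout.sense();print(s["torque"],s["joint_pos"].round(2),s["clock"],s["grip_width"])
cv2.imwrite("pics/scene3.png",S["img"][:,:,::-1])
s=snapshot("wrist");im=s["img"][:,:,::-1].copy();cv2.imwrite("pics/w6.png",np.clip(im*1.5+20,0,255).astype(np.uint8))
E
```

```text
[[-0.23  0.7  -3.26]
 [ 0.39  0.12 -3.66]
 [-0.8   0.34 -3.7 ]
 [ 0.46  0.85 -2.24]]
[-0.23587985  0.74412297  0.0398529 ] [ 0.46  0.17  2.05 -0.35  0.24  2.01] 9.7 0.058950495285416904
```

View pics/w6.png

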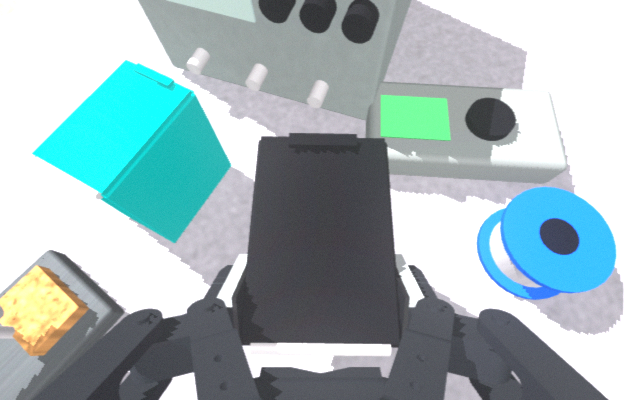

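View pics/scene3.png

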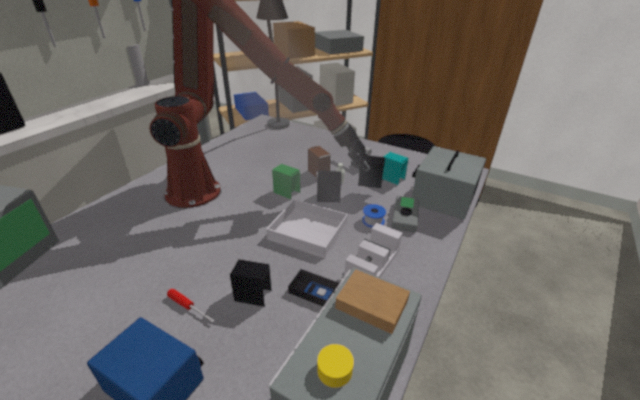

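Lifted weight is about 3.3 N, so the far pot is loaded. Next: raise it and carry it to the tray.

```bash
python3 - <<'E'
from h import *
s=readout.sense()
go(s["ee_pos"]+[0,0,.1],Ro.from_quat(s["ee_rot"]).as_matrix())
# tray pour, use pot coordinate so that grasp at given xy
def pour(gxy,gz,yaw,tip,phi=40,gh=.085):
    y=np.radians(yaw); return pose(np.array(gxy)+.02*np.array([np.cos(y),np.sin(y)]),yaw,phi,gh=gh,lift=gz-gh,tip=tip)
go(*pour((.46,.015),.23,0,20))
E
```

```text
target [0.587 0.341 0.222] shift [ 2.568e-01 -2.000e-04 -3.066e-01] turn [-0.  0. -0.] rows>= 1.6
target [0.466 0.015 0.212] shift [-0.443   1.0772 -0.8445] turn [-0.1062 -0.2196  0.1835] rows>= 5.8
```

Call:
step_arm:
  moves:
    - [255, 0.13, 0, -0.15, 0, 0, 0]
    - [255, 0.257, 0, -0.307, 0, 0, 0]
    - [255, 0.257, 0, -0.32, 0, 0, 0]
    - [255, 0.13, 0.2, -0.4, -0.02, -0.04, 0.04]
    - [255, 0.0, 0.4, -0.5, -0.04, -0.08, 0.07]
    - [255, -0.14, 0.6, -0.6, -0.06, -0.12, 0.1]
    - [255, -0.28, 0.8, -0.7, -0.08, -0.16, 0.14]
    - [255, -0.37, 0.95, -0.77, -0.1, -0.2, 0.17]

```text
clock: 10.75
ee_pos: [0.4784, 0.0518, 0.2077]
ee_rot: [0.982, 0.01, 0.187, -0.003]
force: [0.6, 0.5, -4.2]
grip_width: 0.0586
```

```bash
cat >>h.py <<'E'
def pour(gxy,gz,yaw,tip,phi=40,gh=.085):
    y=np.radians(yaw); return pose(np.array(gxy)+.02*np.array([np.cos(y),np.sin(y)]),yaw,phi,gh=gh,lift=gz-gh,tip=tip)
E
python3 - <<'E'
from h import *
print(readout.sense()["joint_pos"].round(2))
go(*pour((.46,.015),.17,0,40));go(*pour((.45,.015),.155,0,70))
E
```

```text
[-0.06 -0.33  2.22  0.04  0.88  1.47]
target [0.46  0.015 0.151] shift [-0.1544  0.1463  0.1825] turn [-0.0039 -0.2393  0.0129] rows>= 2.0
target [0.44  0.015 0.139] shift [-0.2453  0.1448  0.2002] turn [-5.000e-04 -5.726e-01  1.380e-02] rows>= 4.8
```

Call:
step_arm:
  moves:
    - [255, -0.08, 0.07, 0.09, 0, -0.12, 0.006]
    - [255, -0.154, 0.146, 0.14, 0, -0.24, 0.013]
    - [255, -0.18, 0.146, 0.15, 0, -0.3, 0.013]
    - [255, -0.2, 0.146, 0.16, 0, -0.37, 0.013]
    - [255, -0.22, 0.146, 0.17, 0, -0.44, 0.013]
    - [255, -0.24, 0.146, 0.18, 0, -0.5, 0.013]
    - [255, -0.245, 0.146, 0.19, 0, -0.55, 0.013]
    - [255, -0.245, 0.146, 0.2, 0, -0.572, 0.013]

```text
clock: 11.75
ee_pos: [0.4439, 0.0163, 0.1387]
ee_rot: [0.967, 0.002, -0.256, -0.0]
force: [-0.3, -0.1, -4.5]
grip_width: 0.059
```

```bash
python3 - <<'E'
from h import *
import cv2
print(readout.sense()["joint_pos"].round(2))
for t in(80,90,98):go(*pour((.445,.015),.15,0,t))
cv2.imwrite("pics/side4.png",snapshot("side")["img"][:,:,::-1])
E
```

```text
[-0.09  0.3   1.78 -0.05  1.58  1.49]
target [0.433 0.015 0.135] shift [-0.0323  0.0049  0.0335] turn [ 0.0006 -0.1146  0.0021] rows>= 1.0
target [0.43  0.015 0.138] shift [-0.0451  0.0049  0.03  ] turn [ 0.0008 -0.2258  0.002 ] rows>= 1.9
target [0.429 0.015 0.14 ] shift [-0.0547  0.0048  0.0256] turn [ 0.001  -0.3146  0.002 ] rows>= 2.6
```

View pics/side4.png

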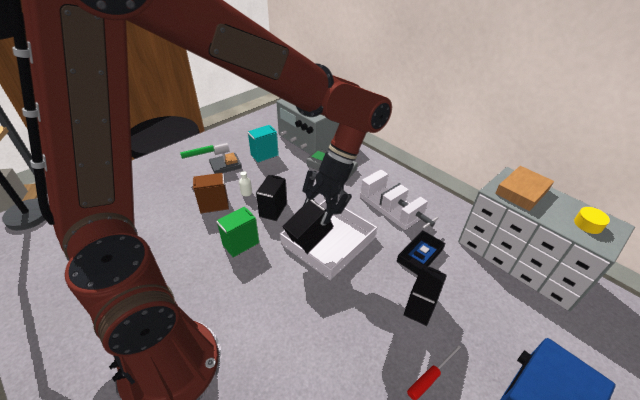

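Call:
step_arm:
  moves:
    - [255, -0.02, 0.005, 0.034, 0, -0.06, 0.002]
    - [255, -0.032, 0.005, 0.034, 0, -0.115, 0.002]
    - [255, -0.039, 0.005, 0.032, 0, -0.17, 0.002]
    - [255, -0.045, 0.005, 0.03, 0, -0.226, 0.002]
    - [255, -0.045, 0.005, 0.03, 0, -0.226, 0.002]
    - [255, -0.05, 0.005, 0.028, 0, -0.27, 0.002]
    - [255, -0.055, 0.005, 0.026, 0, -0.315, 0.002]
    - [255, -0.055, 0.005, 0.026, 0, -0.315, 0.002]

```text
clock: 12.8
ee_pos: [0.4283, 0.0151, 0.1416]
ee_rot: [0.875, 0.0, -0.484, 0.001]
force: [-0.5, 0.2, -1.8]
grip_width: 0.0589
```

```bash
python3 - <<'E'
from h import *
import cv2
f=[]
for i in range(3):
    S=snapshot("scene");f.append(readout.sense()["force"])
print(np.array(f).round(1))
cv2.imwrite("pics/scene5.png",cv2.resize(S["img"][150:290,220:420,::-1],None,fx=4,fy=4));cv2.imwrite("pics/side5.png",cv2.resize(snapshot("side")["img"][150:290,220:420,::-1],None,fx=4,fy=4))
E
```

```text
[[-0.   1.1 -1.1]
 [-0.7  0.3 -0.9]
 [ 0.7 -0.1 -1.6]]
```

View pics/side5.png

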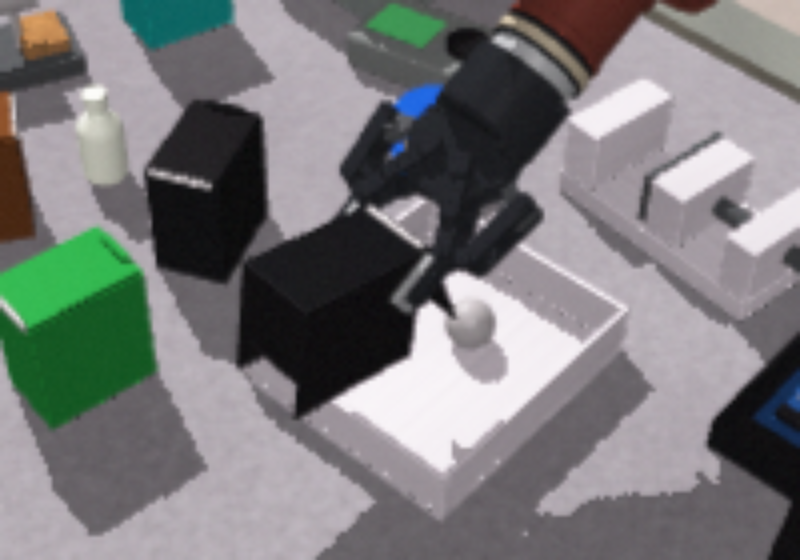

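View pics/scene5.png

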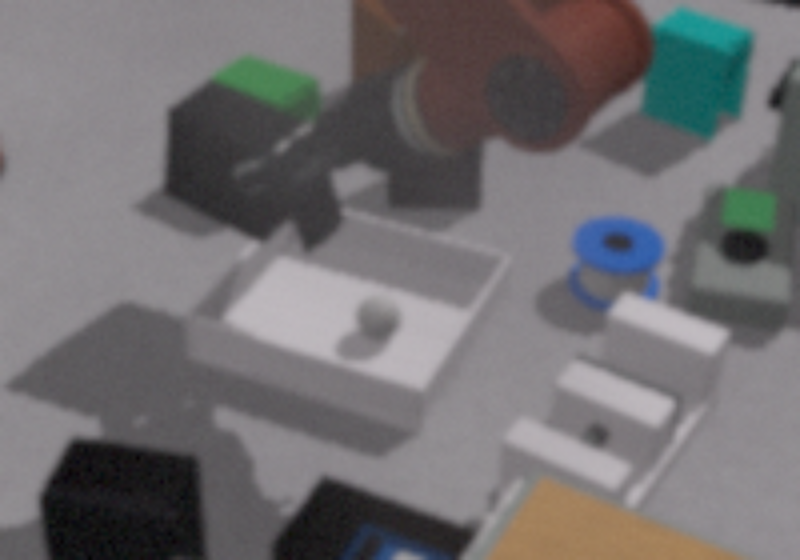

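Ball is out in the tray (side crop ~(470,322)). I'll untip this pot and take it back.

```bash
python3 - <<'E'
from h import *
go(*pour((.46,.015),.2,0,70));go(*pour((.47,.015),.23,0,20))
E
```

```text
target [0.45  0.015 0.184] shift [-0.0921  0.0006 -0.162 ] turn [8.000e-04 3.096e-01 1.000e-04] rows>= 2.6
target [0.476 0.015 0.212] shift [-0.1336  0.0008 -0.3109] turn [7.000e-04 8.652e-01 5.000e-04] rows>= 7.3
```

Call:
step_arm:
  moves:
    - [255, -0.05, 0, -0.08, 0, 0.1, 0]
    - [255, -0.092, 0, -0.162, 0, 0.22, 0]
    - [255, -0.1, 0, -0.2, 0, 0.33, 0]
    - [255, -0.11, 0, -0.23, 0, 0.44, 0]
    - [255, -0.12, 0, -0.26, 0, 0.55, 0]
    - [255, -0.13, 0, -0.3, 0, 0.66, 0]
    - [255, -0.134, 0, -0.311, 0, 0.77, 0]
    - [255, -0.134, 0, -0.311, 0, 0.865, 0]

```text
clock: 14.0
ee_pos: [0.4759, 0.0153, 0.2126]
ee_rot: [0.985, 0.001, 0.175, 0.0]
force: [-0.2, 0.5, -1.3]
grip_width: 0.0586
```

```bash
python3 - <<'E'
from h import *
print(readout.sense()["joint_pos"].round(2))
go(*pose((.5975,.3465),18.5,40,gh=.085,lift=.15))
go(*pose((.5975,.3465),18.5,40,gh=.085,lift=.0))
E
```

```text
[-0.15 -0.34  2.21  0.06  0.92  1.39]
target [0.59  0.344 0.22 ] shift [ 0.4416 -1.3143  0.1276] turn [ 0.1038  0.2184 -0.1778] rows>= 5.6
target [0.59  0.344 0.07 ] shift [ 0.2346 -1.3149  0.6908] turn [ 0.1038  0.2184 -0.1778] rows>= 6.0
```

Call:
step_arm:
  moves:
    - [255, 0.07, -0.2, -0.04, 0.02, 0.04, -0.03]
    - [255, 0.14, -0.4, -0.02, 0.04, 0.08, -0.06]
    - [255, 0.21, -0.6, 0, 0.06, 0.12, -0.1]
    - [255, 0.27, -0.8, 0.02, 0.07, 0.15, -0.13]
    - [255, 0.32, -0.95, 0.04, 0.08, 0.17, -0.14]
    - [255, 0.32, -0.95, 0.04, 0.08, 0.17, -0.14]

```text
clock: 14.75
ee_pos: [0.5536, 0.2546, 0.2285]
ee_rot: [0.946, 0.121, 0.299, -0.043]
force: [-0.3, -0.5, -2.0]
grip_width: 0.0592
```

```bash
python3 - <<'E'
from h import *
R=pose((.5975,.3465),18.7,40)[1]
go(np.array([.587,.341,.2]),R);go(np.array([.587,.341,.0715]),R)
E
```

```text
target [0.587 0.341 0.2  ] shift [ 0.1104 -0.2995  0.2203] turn [ 0.0226  0.0536 -0.0387] rows>= 1.6
target [0.587 0.341 0.072] shift [-0.1855 -0.2949  0.6405] turn [ 0.0226  0.0536 -0.0387] rows>= 2.9
```

Call:
step_arm:
  moves:
    - [255, 0.05, -0.15, 0.11, 0.01, 0.025, -0.02]
    - [255, 0.11, -0.3, 0.22, 0.023, 0.054, -0.039]
    - [255, 0.11, -0.3, 0.22, 0.023, 0.054, -0.039]
    - [255, 0.0, -0.298, 0.38, 0.023, 0.054, -0.039]
    - [255, -0.11, -0.296, 0.535, 0.023, 0.054, -0.039]
    - [255, -0.16, -0.295, 0.605, 0.023, 0.054, -0.039]
    - [255, -0.185, -0.295, 0.64, 0.023, 0.054, -0.039]
    - [255, -0.185, -0.295, 0.64, 0.023, 0.054, -0.039]

```text
clock: 15.75
ee_pos: [0.5893, 0.3375, 0.0734]
ee_rot: [0.927, 0.151, 0.339, -0.054]
force: [-0.6, -1.2, -1.4]
grip_width: 0.0588
```

```bash
python3 - <<'E'
from h import *
import cv2
s=readout.sense();print(s["force"],s["joint_pos"].round(2))
s=snapshot("wrist");im=s["img"][:,:,::-1].copy();cv2.imwrite("pics/w7.png",np.clip(im*1.5+20,0,255).astype(np.uint8))
cv2.imwrite("pics/scene7.png",cv2.resize(snapshot("scene")["img"][120:260,240:440,::-1],None,fx=4,fy=4))
E
```

```text
[-0.63561093 -1.17570367 -1.4488142 ] [ 0.46  0.27  2.06 -0.64  0.15  2.3 ]
```

View pics/w7.png

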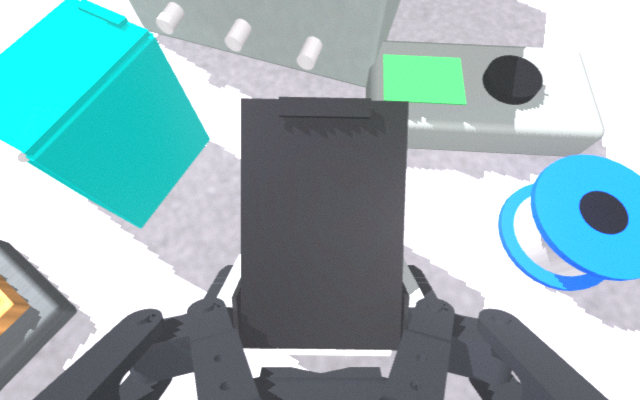

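View pics/scene7.png

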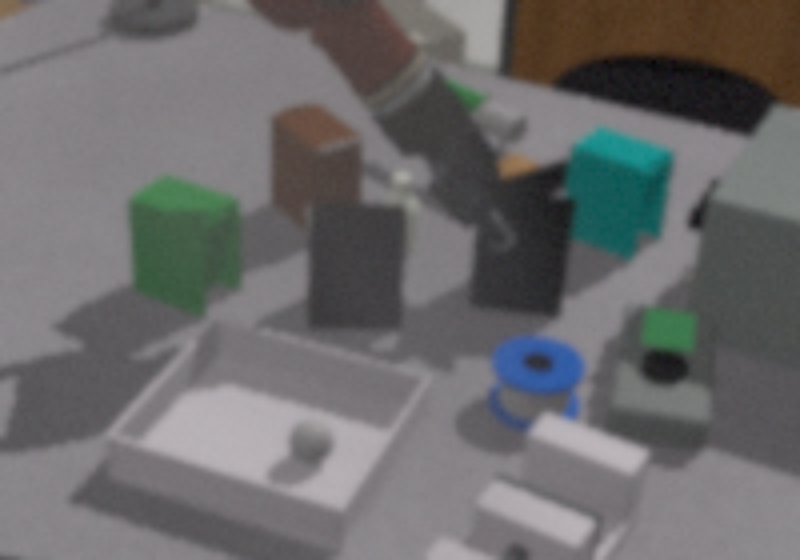

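Call:
step_arm:
  moves:
    - [255, -0.004, 0, 0.005, 0, 0, 0]
    - [255, -0.004, 0, 0.005, 0, 0, 0]
    - [100, -0.004, 0, 0.005, 0, 0, 0]
    - [0, -0.004, 0, 0.005, 0, 0, 0]
    - [0, -0.004, 0, 0.005, 0, 0, 0]
    - [0, -0.004, 0, 0.005, 0, 0, 0]
    - [0, -0.004, 0, 0.005, 0, 0, 0]

```text
clock: 16.73
ee_pos: [0.5889, 0.3393, 0.0706]
ee_rot: [0.927, 0.151, 0.339, -0.055]
force: [0.8, -0.3, 0.7]
grip_width: 0.0854
```

```bash
python3 - <<'E'
from h import *
import cv2
s=readout.sense();print(s["force"],s["joint_pos"].round(2))
s=snapshot("wrist");im=s["img"][:,:,::-1].copy();cv2.imwrite("pics/w8.png",np.clip(im*1.5+20,0,255).astype(np.uint8))
E
```

```text
[ 0.77980719 -0.25734076  0.72060103] [ 0.46  0.27  2.06 -0.65  0.14  2.32]
```

View pics/w8.png

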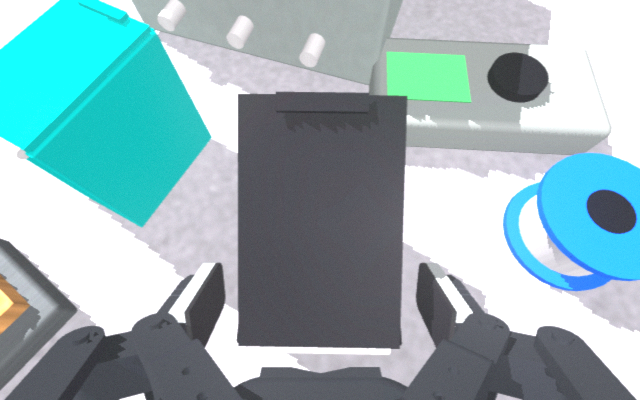

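```bash
python3 - <<'E'
from h import *
go(*pose((.525,-.295),17,40,gh=.085,back=.1,lift=.06))
s=readout.sense();go(np.array([.48,.02,.25]),pose((0,0),17,40)[1])
E
```

```text
target [ 0.456 -0.316  0.207] shift [-0.6704  2.3159 -1.2805] turn [-0.0113 -0.0016  0.0131] rows>= 10.9
target [0.48 0.02 0.25] shift [-0.1635  1.0719 -1.0772] turn [-0.0113 -0.0016  0.0131] rows>= 6.1
```

Call:
step_arm:
  moves:
    - [0, 0, 0, -0.2, 0, 0, 0]
    - [0, 0.05, 0, -0.4, 0, 0, 0]
    - [0, 0.12, 0, -0.6, 0, 0, 0]
    - [0, 0.1, 0.2, -0.7, 0, 0, 0]
    - [0, 0.05, 0.4, -0.8, 0, 0, 0]
    - [0, -0.03, 0.6, -0.9, 0, 0, 0]
    - [0, -0.1, 0.8, -1, 0, 0, 0]
    - [0, -0.15, 1, -1, 0, 0, 0]

```text
clock: 17.77
ee_pos: [0.4887, 0.0401, 0.2401]
ee_rot: [0.926, 0.152, 0.342, -0.054]
force: [0.9, -0.2, 0.0]
grip_width: 0.0851
```

```bash
python3 - <<'E'
from h import *
print(readout.sense()["joint_pos"].round(2))
go(*pose((.525,-.295),17,40,gh=.085,back=.1,lift=.06))
go(*pose((.525,-.295),17,25,gh=.085,back=.1,lift=.06))
import cv2
cv2.imwrite("pics/scene8.png",cv2.resize(snapshot("scene")["img"][120:260,240:440,::-1],None,fx=4,fy=4))
E
```

```text
[-0.31 -0.51  2.37  0.58  0.76  0.62]
target [ 0.456 -0.316  0.207] shift [-0.5279  1.3087 -0.2706] turn [-0.0095 -0.0054  0.0146] rows>= 5.7
target [ 0.473 -0.311  0.218] shift [-0.4441  1.3108 -0.2589] turn [-0.0075 -0.172   0.0158] rows>= 5.6
```

View pics/scene8.png

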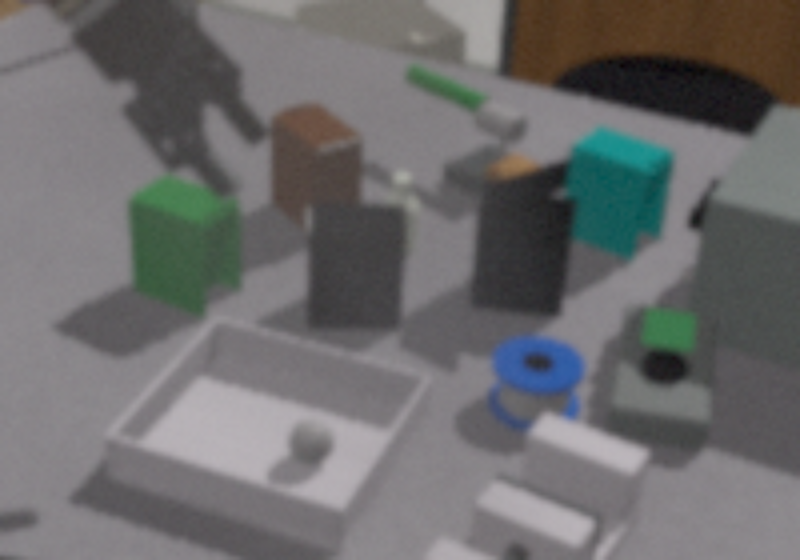

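Call:
step_arm:
  moves:
    - [0, -0.08, 0.2, -0.04, 0, 0, 0]
    - [0, -0.16, 0.4, -0.08, 0, 0, 0]
    - [0, -0.24, 0.6, -0.12, 0, 0, 0]
    - [0, -0.32, 0.8, -0.16, 0, -0.02, 0]
    - [0, -0.4, 1, -0.2, 0, -0.04, 0.015]
    - [0, -0.4, 1, -0.2, 0, -0.06, 0.015]

```text
clock: 18.58
ee_pos: [0.4648, -0.234, 0.2107]
ee_rot: [0.944, 0.14, 0.293, -0.051]
force: [0.3, 0.5, -0.4]
grip_width: 0.0856
```

```bash
python3 - <<'E'
from h import *
print(readout.sense()["joint_pos"].round(2))
go(*pose((.525,-.295),17,35,gh=.085,back=.1,lift=.06))
import cv2
s=snapshot("wrist");im=s["img"][:,:,::-1].copy();cv2.imwrite("pics/w9.png",np.clip(im*1.5+20,0,255).astype(np.uint8))
E
```

```text
[-0.93 -0.17  2.15  0.67  1.05  0.03]
target [ 0.461 -0.314  0.211] shift [-0.0844  0.3034 -0.0669] turn [-0.0085  0.0042 -0.0041] rows>= 1.3
```

View pics/w9.png

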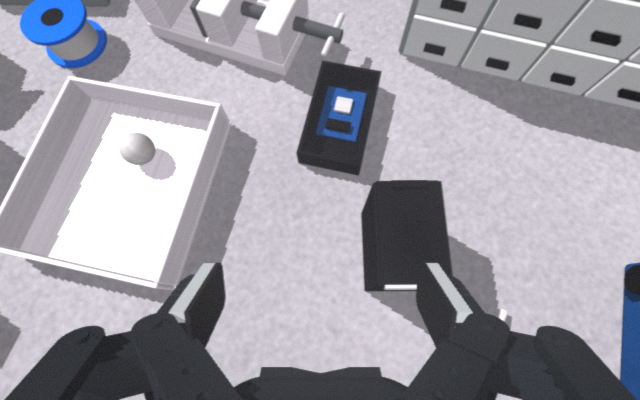

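Call:
step_arm:
  moves:
    - [0, -0.04, 0.15, -0.03, 0, 0, 0]
    - [0, -0.084, 0.303, -0.067, 0, 0, 0]
    - [0, -0.084, 0.303, -0.067, 0, 0, 0]
    - [0, -0.084, 0.303, -0.067, 0, 0, 0]

```text
clock: 19.12
ee_pos: [0.4621, -0.3089, 0.2113]
ee_rot: [0.944, 0.143, 0.294, -0.053]
force: [0.7, 0.4, -0.1]
grip_width: 0.0854
```

```bash
python3 - <<'E'
from h import *
import cv2
s=snapshot("wrist");im=s["img"][:,:,::-1].copy();cv2.imwrite("pics/w10.png",np.clip(im*1.5+20,0,255).astype(np.uint8))
E
```

```text
(no output)
```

View pics/w10.png

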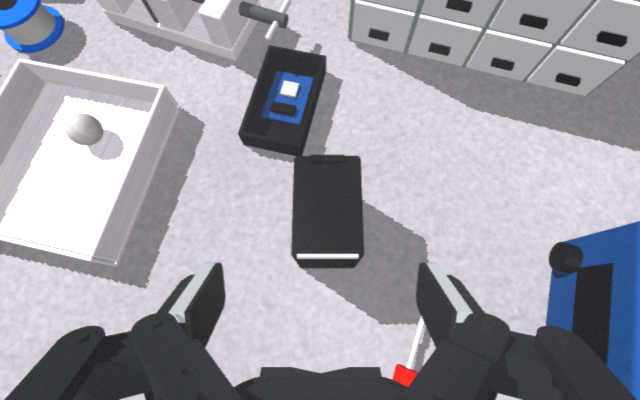

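```bash
python3 - <<'E'
from h import *
s=snapshot("wrist")
p=np.array([hit(s,*a,.104) for a in [(295,257),(361,257),(296,157),(361,157)]]);print(p.round(3).tolist(),p.mean(0))
x=p[2:].mean(0)-p[:2].mean(0);a=np.degrees(np.arctan2(x[1],x[0]));print(a)
c=p.mean(0)
for b in(.05,0):go(*pose(c,a,35,gh=.085,back=b))
print("ball",hit(s,85,129,.024),"trayr",[hit(s,*q,.045).round(3).tolist() for q in[(20,62),(177,83),(113,265)]])
E
```

```text
[[0.475, -0.282], [0.49, -0.333], [0.558, -0.254], [0.575, -0.309]] [ 0.52468978 -0.2945186 ]
16.889741024990503
target [ 0.489 -0.305  0.11 ] shift [-0.1444  0.0268  0.3911] turn [-0.0125  0.0029  0.0004] rows>= 1.7
target [ 0.516 -0.297  0.069] shift [-0.1435  0.0307  0.5911] turn [-0.0125  0.0029  0.0004] rows>= 2.4
ball [0.55193647 0.01777256] trayr [[0.603, 0.12], [0.632, -0.076], [0.419, -0.105]]
```

Call:
step_arm:
  moves:
    - [0, -0.144, 0.027, 0.2, -0.012, 0.003, 0]
    - [0, -0.144, 0.027, 0.39, -0.012, 0.003, 0]
    - [0, -0.144, 0.03, 0.52, -0.012, 0.003, 0]
    - [0, -0.144, 0.031, 0.585, -0.012, 0.003, 0]
    - [0, -0.144, 0.031, 0.585, -0.012, 0.003, 0]
    - [0, -0.144, 0.031, 0.585, -0.012, 0.003, 0]

```text
clock: 19.98
ee_pos: [0.5157, -0.3001, 0.0725]
ee_rot: [0.943, 0.14, 0.298, -0.043]
force: [0.9, -0.3, -0.5]
grip_width: 0.0857
```

```bash
python3 - <<'E'
from h import *
import cv2
print(readout.sense()["joint_pos"].round(2))
s=snapshot("wrist");im=s["img"][:,:,::-1].copy();cv2.imwrite("pics/w11.png",np.clip(im*1.5+20,0,255).astype(np.uint8))
E
```

```text
[-0.93  0.24  2.05  0.84  0.81 -0.24]
```

View pics/w11.png

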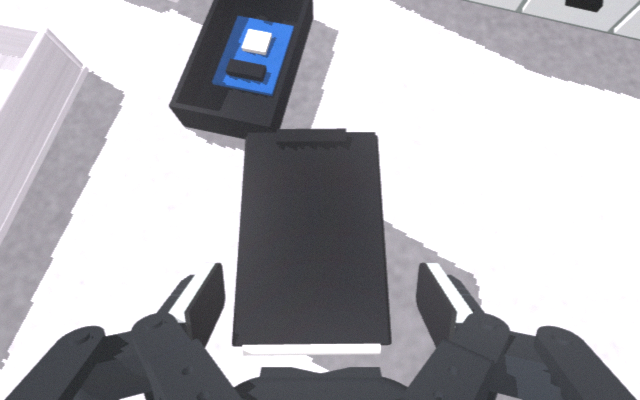

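Call:
step_arm:
  moves:
    - [0, 0, -0.014, 0, 0, 0, 0]
    - [255, 0, -0.014, 0, 0, 0, 0]
    - [255, 0, -0.014, 0, 0, 0, 0]
    - [255, 0, -0.014, 0, 0, 0, 0]
    - [255, 0, -0.014, 0, 0, 0, 0]
    - [255, 0, -0.014, 0, 0, 0, 0]
    - [255, 0, -0.014, 0, 0, 0, 0]

```text
clock: 20.9
ee_pos: [0.5145, -0.2968, 0.0719]
ee_rot: [0.943, 0.14, 0.298, -0.043]
force: [-4.9, -1.0, 5.4]
grip_width: 0.0589
```

```bash
python3 - <<'E'
from h import *
s=readout.sense();go(s["ee_pos"]+[0,0,.05],Ro.from_quat(s["ee_rot"]).as_matrix())
E
```

```text
target [ 0.514 -0.297  0.122] shift [ 0.1149  0.0004 -0.1637] turn [ 0.  0. -0.] rows>= 0.8
```

Call:
step_arm:
  moves:
    - [255, 0.04, 0, -0.06, 0, 0, 0]
    - [255, 0.08, 0, -0.115, 0, 0, 0]
    - [255, 0.115, 0, -0.164, 0, 0, 0]
    - [255, 0.115, 0, -0.164, 0, 0, 0]
    - [255, 0.115, 0, -0.164, 0, 0, 0]
    - [255, 0.115, 0, -0.164, 0, 0, 0]

```text
clock: 21.65
ee_pos: [0.5138, -0.2954, 0.1203]
ee_rot: [0.943, 0.14, 0.297, -0.044]
force: [-0.7, 0.4, -3.4]
grip_width: 0.059
```

```bash
python3 - <<'E'
from h import *
f=[]
for i in range(5):
    snapshot("side"); f.append(readout.sense()["force"])
print(np.array(f).round(2));s=readout.sense();print(s["torque"],s["joint_pos"].round(2),s["clock"],s["ee_pos"])
go(*pour((.47,-.06),.23,5,15,phi=35))
go(*pour((.45,-.012),.20,0,40,phi=35))
E
```

```text
[[ 0.12 -0.24 -3.25]
 [ 0.6  -0.03 -2.36]
 [-0.45  0.17 -3.34]
 [-0.23 -0.14 -2.94]
 [ 0.2   0.19 -2.56]]
[-0.16893853  0.56306889 -0.00452246] [-0.93  0.15  2.04  0.77  0.88 -0.14] 21.9 [ 0.51407769 -0.29577449  0.1207022 ]
target [ 0.476 -0.059  0.212] shift [ 0.3165 -0.9483 -0.225 ] turn [-0.061  -0.1661  0.1173] rows>= 4.1
target [ 0.448 -0.012  0.181] shift [ 0.2021 -1.1625 -0.1534] turn [-0.0494 -0.4412  0.1847] rows>= 4.8
```

Weight is about 2.9 N, so the near pot is loaded. Carrying it to the tray.

Call:
step_arm:
  moves:
    - [255, 0.12, 0, -0.15, 0, 0, 0]
    - [255, 0.2, -0.1, -0.26, 0, -0.01, 0.01]
    - [255, 0.22, -0.3, -0.25, -0.02, -0.04, 0.03]
    - [255, 0.25, -0.5, -0.24, -0.03, -0.08, 0.06]
    - [255, 0.28, -0.7, -0.23, -0.05, -0.12, 0.09]
    - [255, 0.317, -0.9, -0.225, -0.06, -0.16, 0.11]
    - [255, 0.317, -0.95, -0.225, -0.061, -0.166, 0.117]

```text
clock: 22.78
ee_pos: [0.4762, -0.0552, 0.213]
ee_rot: [0.984, 0.045, 0.174, -0.008]
force: [0.8, 0.2, -3.7]
grip_width: 0.0589
```

```bash
python3 - <<'E'
from h import *
print(readout.sense()["joint_pos"].round(2))
go(*pour((.45,-.012),.17,0,40,phi=35));go(*pour((.445,-.012),.155,0,70,phi=35))
E
```

```text
[-0.36 -0.32  2.19  0.19  0.96  1.04]
target [ 0.448 -0.012  0.151] shift [-0.1742 -0.182   0.2005] turn [-0.0083 -0.2779  0.0588] rows>= 2.4
target [ 0.434 -0.012  0.139] shift [-0.2434 -0.1872  0.2248] turn [ 0.0074 -0.6109  0.0608] rows>= 5.2
```

Call:
step_arm:
  moves:
    - [255, -0.08, -0.09, 0.09, 0, -0.12, 0.03]
    - [255, -0.15, -0.18, 0.16, 0, -0.22, 0.059]
    - [255, -0.174, -0.183, 0.17, 0, -0.31, 0.06]
    - [255, -0.2, -0.185, 0.18, 0, -0.4, 0.06]
    - [255, -0.22, -0.187, 0.2, 0.003, -0.48, 0.061]
    - [255, -0.235, -0.187, 0.22, 0.005, -0.55, 0.061]
    - [255, -0.243, -0.187, 0.225, 0.007, -0.61, 0.061]
    - [255, -0.243, -0.187, 0.225, 0.007, -0.61, 0.061]

```text
clock: 23.78
ee_pos: [0.4357, -0.0156, 0.1373]
ee_rot: [0.954, -0.003, -0.3, -0.0]
force: [-1.1, -0.2, -3.6]
grip_width: 0.0588
```

```bash
python3 - <<'E'
from h import *
import cv2
print(readout.sense()["joint_pos"].round(2))
for t in(80,90,98):go(*pour((.445,-.012),.15,0,t,phi=35))
cv2.imwrite("pics/side12.png",cv2.resize(snapshot("side")["img"][150:290,220:420,::-1],None,fx=4,fy=4))
E
```

```text
[-0.14  0.35  1.75 -0.08  1.65  1.45]
target [ 0.432 -0.012  0.137] shift [-0.012  -0.0142  0.0118] turn [-0.0019 -0.1125 -0.0031] rows>= 0.9
target [ 0.429 -0.012  0.139] shift [-0.0248 -0.0141  0.0083] turn [-0.0021 -0.2236 -0.003 ] rows>= 1.9
target [ 0.428 -0.012  0.141] shift [-0.0345 -0.0141  0.004 ] turn [-0.0023 -0.3125 -0.0028] rows>= 2.6
```

View pics/side12.png

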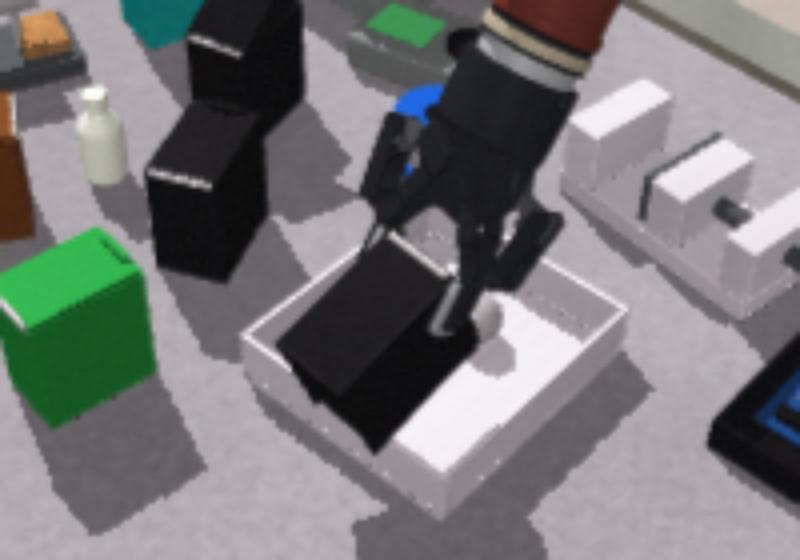

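Call:
step_arm:
  moves:
    - [255, -0.006, -0.014, 0.01, 0, -0.06, 0]
    - [255, -0.012, -0.014, 0.01, 0, -0.112, 0]
    - [255, -0.018, -0.014, 0.008, 0, -0.17, 0]
    - [255, -0.025, -0.014, 0.006, 0, -0.223, 0]
    - [255, -0.025, -0.014, 0.005, 0, -0.223, 0]
    - [255, -0.03, -0.014, 0.004, 0, -0.27, 0]
    - [255, -0.034, -0.014, 0.004, 0, -0.312, 0]
    - [255, -0.034, -0.014, 0.004, 0, -0.312, 0]

```text
clock: 24.82
ee_pos: [0.4273, -0.0123, 0.1432]
ee_rot: [0.853, -0.003, -0.521, -0.0]
force: [-0.5, 0.6, -1.4]
grip_width: 0.0593
```

```bash
python3 - <<'E'
from h import *
import cv2
f=[]
for i in range(3):
    S=snapshot("side");f.append(readout.sense()["force"])
print(np.array(f).round(1))
cv2.imwrite("pics/side13.png",cv2.resize(S["img"][150:290,220:420,::-1],None,fx=4,fy=4))
go(*pour((.46,-.012),.2,0,70,phi=35));go(*pour((.47,-.012),.23,0,20,phi=35))
E
```

```text
[[-0.3  0.1 -1.7]
 [-0.7  0.9 -0.7]
 [ 0.5  0.  -1.7]]
target [ 0.449 -0.012  0.184] shift [-0.105  -0.0017 -0.1509] turn [-0.0015  0.3089 -0.0034] rows>= 2.6
target [ 0.475 -0.012  0.212] shift [-0.1547 -0.002  -0.2925] turn [ 1.000e-04  8.645e-01 -4.000e-03] rows>= 7.3
```

View pics/side13.png

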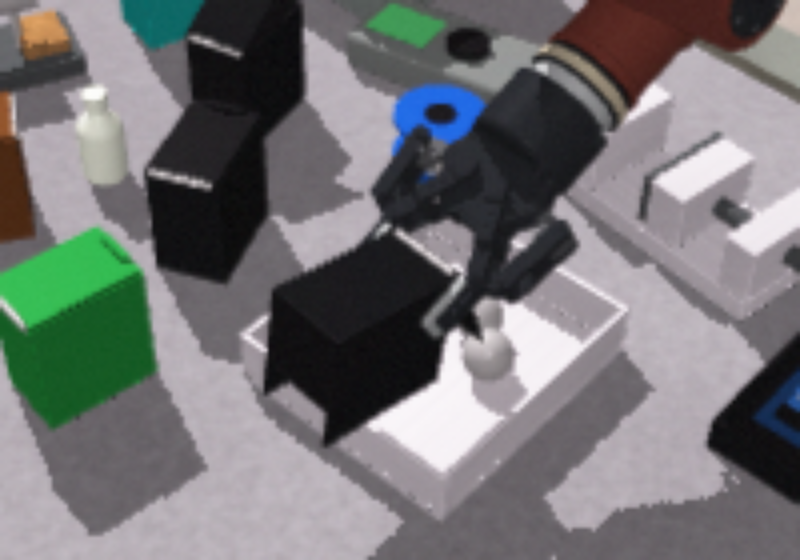

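Both balls are in the tray, at crop pixels (488,355) and (490,318). Now the near pot goes back.

Call:
step_arm:
  moves:
    - [255, -0.05, 0, -0.08, 0, 0.1, 0]
    - [255, -0.105, 0, -0.151, 0, 0.22, 0]
    - [255, -0.115, 0, -0.19, 0, 0.33, 0]
    - [255, -0.125, 0, -0.22, 0, 0.44, 0]
    - [255, -0.135, 0, -0.25, 0, 0.55, -0.002]
    - [255, -0.15, 0, -0.28, 0, 0.66, -0.004]
    - [255, -0.155, 0, -0.292, 0, 0.77, -0.004]
    - [255, -0.155, 0, -0.292, 0, 0.864, -0.004]

```text
clock: 25.98
ee_pos: [0.4745, -0.0124, 0.2124]
ee_rot: [0.991, 0.0, 0.132, 0.0]
force: [-0.7, 0.3, -1.2]
grip_width: 0.0589
```

```bash
python3 - <<'E'
from h import *
R=Ro.from_quat([0.943, 0.14, 0.298, -0.043]).as_matrix()
go(np.array([.514,-.296,.21]),R)
go(np.array([.5,-.2,.22]),R)
E
```

```text
target [ 0.514 -0.296  0.21 ] shift [0.1496 1.1344 0.0514] turn [ 0.0789  0.2192 -0.1706] rows>= 4.6
target [ 0.5  -0.2   0.22] shift [ 0.1062  0.7504 -0.0021] turn [ 0.0789  0.2192 -0.1706] rows>= 3.0
```

Call:
step_arm:
  moves:
    - [255, 0.03, 0.2, -0.02, 0.02, 0.05, -0.04]
    - [255, 0.06, 0.4, -0.02, 0.04, 0.11, -0.08]
    - [255, 0.09, 0.6, -0.01, 0.06, 0.17, -0.13]
    - [255, 0.12, 0.8, 0, 0.079, 0.219, -0.17]
    - [255, 0.14, 0.95, 0, 0.079, 0.219, -0.17]
    - [255, 0.14, 0.95, 0, 0.079, 0.219, -0.17]

```text
clock: 26.72
ee_pos: [0.508, -0.2546, 0.2202]
ee_rot: [0.945, 0.137, 0.295, -0.042]
force: [-0.4, 0.5, -0.8]
grip_width: 0.0592
```

```bash
python3 - <<'E'
from h import *
R=Ro.from_quat([0.943, 0.14, 0.297, -0.044]).as_matrix()
for z in(.2,.1,.0715):go(np.array([.514,-.296,z]),R)
E
```

```text
target [ 0.514 -0.296  0.2  ] shift [-0.0657  0.1654  0.053 ] turn [ 0.0031  0.0036 -0.0036] rows>= 0.7
target [ 0.514 -0.296  0.1  ] shift [-0.2931  0.1651  0.3821] turn [ 0.0031  0.0036 -0.0036] rows>= 2.0
target [ 0.514 -0.296  0.072] shift [-0.3579  0.1649  0.4759] turn [ 0.0031  0.0036 -0.0036] rows>= 2.5
```

Call:
step_arm:
  moves:
    - [255, -0.066, 0.165, 0.053, 0.003, 0.004, -0.004]
    - [255, -0.066, 0.165, 0.053, 0.003, 0.004, -0.004]
    - [255, -0.18, 0.165, 0.22, 0.003, 0.004, -0.004]
    - [255, -0.293, 0.165, 0.382, 0.003, 0.004, -0.004]
    - [255, -0.33, 0.165, 0.44, 0.003, 0.004, -0.004]
    - [255, -0.35, 0.165, 0.465, 0.003, 0.004, -0.004]
    - [255, -0.359, 0.165, 0.477, 0.003, 0.004, -0.004]
    - [255, -0.359, 0.165, 0.477, 0.003, 0.004, -0.004]

```text
clock: 27.72
ee_pos: [0.5157, -0.2921, 0.0721]
ee_rot: [0.943, 0.143, 0.298, -0.044]
force: [-0.9, 0.4, -1.8]
grip_width: 0.0589
```

```bash
python3 - <<'E'
from h import *
import cv2
s=readout.sense();print(s["force"],s["ee_pos"])
cv2.imwrite("pics/scene14.png",cv2.resize(snapshot("scene")["img"][220:340,150:350,::-1],None,fx=4,fy=4))
E
```

```text
[-0.92514078  0.43309024 -1.75528731] [ 0.51567755 -0.2920975   0.07213038]
```

View pics/scene14.png

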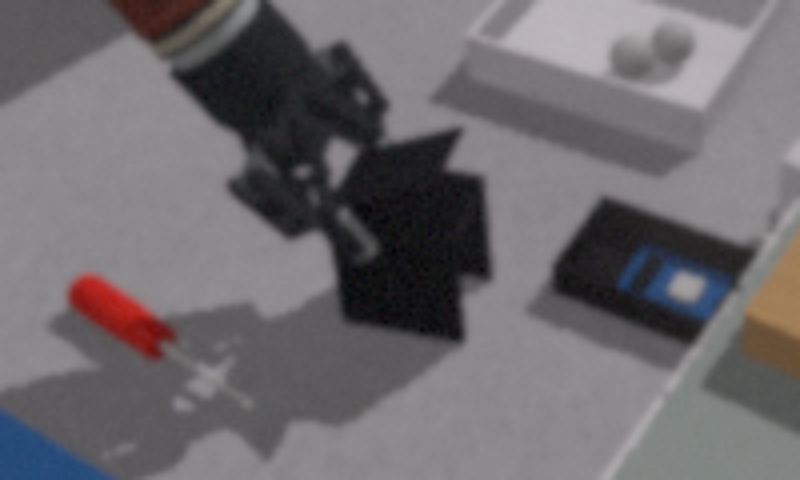

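Call:
step_arm:
  moves:
    - [255, -0.003, 0, 0.004, 0, 0, 0]
    - [255, -0.005, 0, 0.006, 0, 0, 0]
    - [255, -0.005, 0, 0.006, 0, 0, 0]

```text
clock: 28.15
ee_pos: [0.5158, -0.2922, 0.0719]
ee_rot: [0.942, 0.143, 0.299, -0.045]
force: [-6.8, 1.1, 13.5]
grip_width: 0.0593
```

Contact with the bench is felt (13 N). Releasing.

Call:
step_arm:
  moves:
    - [255, 0.001, 0, -0.001, 0, 0, 0]
    - [100, 0.001, 0, -0.001, 0, 0, 0]
    - [0, 0.001, 0, -0.001, 0, 0, 0]
    - [0, 0.001, 0, -0.001, 0, 0, 0]
    - [0, 0.001, 0, -0.001, 0, 0, 0]
    - [0, 0.001, 0, -0.001, 0, 0, 0]

```text
clock: 28.9
ee_pos: [0.5145, -0.2909, 0.0685]
ee_rot: [0.943, 0.143, 0.297, -0.046]
force: [0.0, -0.9, 0.7]
grip_width: 0.0851
```

Call:
step_arm:
  moves:
    - [0, 0, 0, -0.1, 0, 0, 0]
    - [0, 0, 0, -0.25, 0, 0, 0]
    - [0, 0.05, 0, -0.45, 0, 0, 0]
    - [0, 0.1, 0, -0.6, 0, 0, 0]
    - [0, 0.1, 0, -0.6, 0, 0, 0]
    - [0, 0.1, 0, -0.6, 0, 0, 0]

```text
clock: 29.65
ee_pos: [0.4517, -0.3102, 0.205]
ee_rot: [0.943, 0.143, 0.297, -0.046]
force: [-0.1, 0.7, 0.3]
grip_width: 0.0853
```

```bash
python3 - <<'E'
from h import *
import cv2
print(readout.sense()["ee_pos"],readout.sense()["clock"])
for n in["side","scene","wrist"]:cv2.imwrite(f"pics/{n}15.png",snapshot(n)["img"][:,:,::-1])
E
```

```text
[ 0.45168239 -0.31015846  0.20500371] 29.65
```

View pics/side15.png

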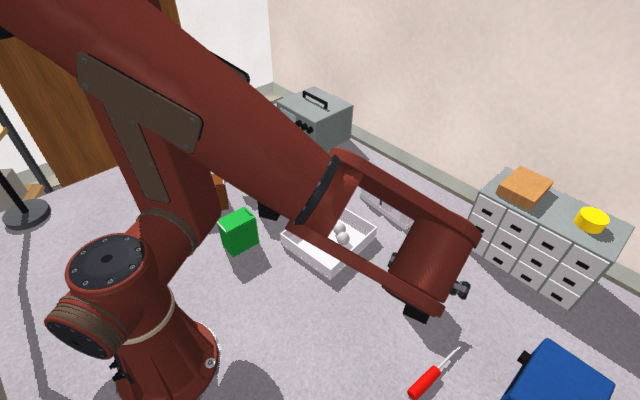

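View pics/scene15.png

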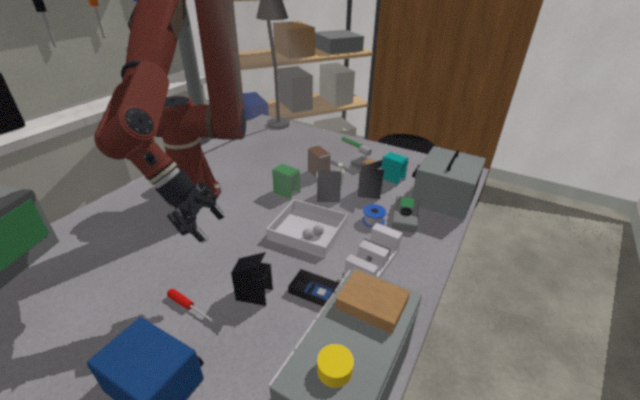

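View pics/wrist15.png

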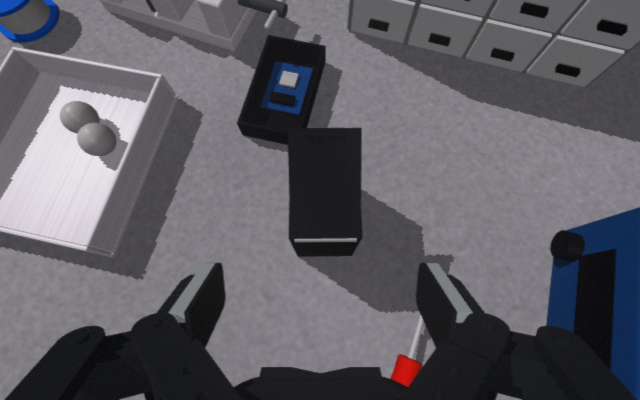

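Call:
step_arm:
  moves:
    - [0, 0, 0, 0, 0, 0, 0]
    - [0, 0, 0, 0, 0, 0, 0]
    - [0, 0, 0, 0, 0, 0, 0]
    - [0, 0, 0, 0, 0, 0, 0]
    - [0, 0, 0, 0, 0, 0, 0]
    - [0, 0, 0, 0, 0, 0, 0]

```text
clock: 30.55
ee_pos: [0.452, -0.3107, 0.206]
ee_rot: [0.943, 0.143, 0.297, -0.046]
force: [0.0, 0.2, -0.2]
grip_width: 0.0856
```

```bash
python3 - <<'E'
from h import *
import cv2
from station import order
a=cv2.imread("pics/wrist15.png").astype(int);b=snapshot("wrist")["img"][:,:,::-1].astype(int)
print("max change",np.abs(a-b).max(), (np.abs(a-b).max(2)>40).sum())
print(order.sign_off())
E
```

```text
max change 137 8770
the job is handed in; nothing more can be done
None
```

I handed the job in at about 30.6 s of the 72 s allowed; sign-off gave no verdict.

- **Pots:** I lifted all three. The middle one read about 1.35 N, so I took it as empty and set it back without tipping it. The far one (about 3.3 N) and the near one (about 2.9 N) were loaded, so I tipped each about 98° over the tray and set it back where it stood.
- **Last pictures:** Both balls lie in the tray with nothing else in it. All three pots stand upright about where they stood, and the two emptied ones have their lids part open. The spool, enclosure half, bottle and screwdriver look unmoved, and the gripper is clear of everything. I judged these positions by eye and did not measure them again.
- **Check that disagreed:** My last before/after comparison of wrist pictures, meant to show that everything was at rest, showed a change at about 8,770 pixels. The arm drifted about 1 mm between the two pictures, which probably explains it. I did not look into it further, so that check does not confirm everything was still.

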